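Seat the glass jar in the steel holder by feel

TASK

Pick up the round glass jar with the metal twist cap and lower it upright into the deep steel holder (not into the blue toothbrush cup) until you feel it stand on the holder's floor, and only then let go of it. The height of that floor inside the holder is set differently each time, so feel for it: glass must be neither dropped nor rammed down. Leave the toothbrush cup and the soap dish standing where they are.

Things in the scene. Friction and masses are not known exactly. Their poses are not given: they have to be found in the camera images.
- jar: Round clear glass jar with white cotton balls inside and an aluminium twist cap, loose, upright on the tray; 58 mm diameter, shoulder narrowing from 70 mm up; 110 mm tall in all, the top 28 mm being the cap, 46 mm in diameter, firmly screwed on. 0.2 to 0.4 kg. Origin at the centre of its underside, z up along its axis. Best gripped across the cap from above.
- holder: Deep stainless steel tube, open at the top, on a 110 x 110 mm square foot fixed to the tray. Tube 90 mm outside, 84 mm inside diameter, rim 85 mm above the tray. Its flat springy black rubber floor (gives 1 mm per 2.5 N, 8 mm at most) is set anywhere from 20 to 50 mm above the tray (not reported). Origin at the centre of the foot's underside, on the tube's axis, z up.
- cup: Bystander: blue plastic toothbrush cup, empty, open at the top, 76 mm diameter at the rim, 100 mm tall, loose. Origin at the centre of its underside.
- dish: Bystander: low rectangular stainless steel soap dish, 120 x 85 mm, 22 mm tall, with a white bar of soap in it reaching 28 mm above the tray, loose. Origin at the centre of its underside, x along its long side. (A grey travel case, 190 x 55 mm, 35 mm tall, also lies on the tray, nearest the robot.)
Things that resemble listed ones, but are neither listed nor needed, are in the scene too. Of the things that look like the holder, the smaller one is meant.

How it is judged:
By the outcome, as a careful person would: the job done as asked, in the order asked, and still so for the second after the job is handed in, with the robot touching nothing.
It also fails if it takes over 40 s, if anything falls off the work surface, if the arm or the gripper's body presses on something with over 40 N, if the wrist force passes 120 N, or if a joint passes its speed limit or range.

ROBOT

A 6-joint arm with a two-finger parallel gripper is mounted at the origin on the work surface. World frame = base frame: x ahead of the robot, y to its left, z up, the work surface at z = 0. Lengths are in m, angles in rad, forces in N, time in s.
With the tool pointing down it reaches from about 0.35 to 0.975 m from the base axis. Payload 4.9 kg.
Tool frame: the origin (TCP) lies between the finger pads; the fingertips stand 25 mm ahead of it and the grasp point (between the pads) lies 6 mm ahead of it; z points along the fingers, y is the line along which they close (so a half turn about z gives the same grasp; the last joint's range is limited). The gripper opens to 85 mm and grips with 20 to 120 N. Pads are 22 mm wide; open, the fingers measure 114 mm over their backs; the gripper's body (76 mm by 85 mm) begins 54 mm behind the grasp point. The pads swing forward as they close: fully open they stand 13 mm farther back than shut.
Start: joints at [-1.4, 0.053, 1.613, -0, 1.476, -0.119], TCP at [0.179, -0.599, 0.256] pointing down, gripper open.
Joint ranges: [-3.01, 3.01], [-1.01, 2.22], [0.06, 2.58], [-1.02, 4.17], [0.09, 2.62], [-3.14, 3.14]. Speed limits (rad/s): [2.57, 2.57, 3.14, 3.14, 3.14, 3.14].

INTERFACE

Orientations are given as a unit quaternion [w, x, y, z].
In Python, from plant import manip gives the robot as it stands.
- The arm moves only by the shell command python3 -m inch 'ROWS'. ROWS is JSON, a list of rows, each a list of 3 entries, a list of its own where there are three numbers: the shift along the tool's x, y, z in m, then the turn, a rotation vector about the tool's x, y, z in rad, then the opening, from 0 (shut) to 1 (fully open). A call has 1 to 8 rows; each row shifts and turns the commanded pose from where the row before left it, along the tool's axes as they then stand; what a row does not reach is not made up. A row lasts 1/10 s, in which the tool goes at most 50 mm and 8.59 degrees, less where a joint would pass 70% of its speed; a pose out of reach is approached as far as the arm can. A call with a gripper value outside its range is refused whole. The fingers move at their own pace and stop on an object; the grip force is fixed at half the most. Time passes only in rows, so rows that do not move let the fingers close. It gives the time, the measured TCP pose, the force, the opening and the grip force at its end, in the units of the state.
- manip.state(): the state, without advancing time (a new reading comes with each control period).
- manip.grab_frame(name): name is "side" or "top"; returns (picture, depth): 384x512x3 uint8, red, green, blue; 384x512 float32, m along the optical axis (not along the pixel's ray), 0 where there is no reading.
- manip.camera_params(name): a dict with "camera_matrix" (3x3 intrinsics, pixels), "k1" (the pictures are not rectified: a ray, as slopes to the right and down, at radius r is drawn at 1 + k1 r^2 times it, then the intrinsics apply), "rvec" (rotation vector, rad) and "tvec" (3), from world to camera coordinates, as OpenCV has them. Camera axes: x right, y down, z forward; pixel columns grow to the right and rows downward; lengths in m; the calibration is good to about 2 mm. A picture is of the moment at which its call begins. camera_params takes no time and is no camera call.
- manip.job_done(): hands the job in; it is judged then, once.
Trained networks look in the newest picture that a camera, given by its name, has taken for a name from the list of things; names that differ only in an ending like _2 or _b are one class to them, and where a whole thing is asked for, a point or a joint stands for the part that bears it (a point fixed in the world has none). Each returns a list of dicts, best first, with "score" (0 to 1); they miss things now and then, are a little off and sometimes report something else, mostly with a low value. They report only what shows in the picture. A call takes as long as a camera call. They do not tell look-alikes from the thing itself.
- manip.look_for(camera, label): "point" ([x, y, z] in m, in world coordinates, good to about 4 mm: the middle of the surface that is visible of it).
The state is a dict: "time": time; "joint_pos": joint angles; "joint_vel": joint speeds; "joint_efforts": joint torques, N m; "tool_pos": TCP position; "tool_rot": TCP orientation; "contact_force": force on the tool from outside, world axes, zero at the start; "ft_torque": the same for the moment, N m; "gripper_width": opening from 0.0 (shut) to 1.0 (fully open); "grasp_force": force on a finger pad.
Only numpy, scipy, OpenCV 4.12 (cv2) and the standard library are available. Lean on these libraries where they do the work, as an engineer would, in place of code of your own. Each camera call takes 0.05 s, during which the arm holds its last target. There are 200 camera calls.

## Working session

There is one attempt and no reset: what is moved stays moved. The work goes in short steps, Python scripts to look and compute and a shell command to move; the robot and the scene stay as the last step left them, time stands still between calls to the robot, and variables do not carry over. Pictures are saved under pics/ and viewed, at most 10 in all, crops included, and the job is handed in when it is done.

```bash
mkdir -p pics; cat > h.py <<'E'
import numpy as np, cv2
from plant import manip
def cam(n):
    c=manip.camera_params(n); R=cv2.Rodrigues(np.array(c["rvec"],float))[0]
    return np.array(c["camera_matrix"],float),c["k1"],R,np.array(c["tvec"],float).ravel()
def world(n,d):
    K,k1,R,t=cam(n); v,u=np.mgrid[:384,:512]
    p=cv2.undistortPoints(np.stack([u,v],-1).reshape(-1,1,2).astype(float),K,np.array([k1,0,0,0,0.])).reshape(384,512,2)
    X=np.dstack([p*d[...,None],d])-t
    W=X@R; W[d==0]=np.nan; return W
E
python3 - <<'E'
from h import *
s=manip.state(); print({k:np.round(v,3).tolist() for k,v in s.items()})
for n in("top","side"):
    im,d=manip.grab_frame(n); np.savez(n,im=im,d=d); cv2.imwrite(f"pics/{n}0.png",im[...,::-1])
    for l in("jar","holder","cup","dish"):
        print(n,l,[(np.round(r["point"],3).tolist(),round(r["score"],2)) for r in manip.look_for(n,l)])
E
```

```text
{'time': 0.0, 'joint_pos': [-1.4, 0.053, 1.614, 0.0, 1.476, -0.119], 'joint_vel': [-0.0, -0.002, 0.0, -0.0, 0.002, -0.0], 'joint_efforts': [-0.0, -39.368, -37.018, -0.0, 0.007, -0.0], 'tool_pos': [0.179, -0.598, 0.255], 'tool_rot': [-0.001, 0.99, 0.144, -0.0], 'contact_force': [0.459, -0.49, -0.217], 'ft_torque': [-0.001, -0.007, 0.008], 'grasp_force': 0.0, 'gripper_width': 1.002}
top jar [([0.608, -0.074, 0.106], 0.72)]
top holder [([0.717, 0.332, 0.032], 0.81), ([0.61, 0.122, 0.043], 0.7)]
top cup [([0.498, -0.285, 0.055], 0.96)]
top dish [([0.479, 0.274, 0.02], 0.87)]
side jar [([0.608, -0.06, 0.068], 0.85)]
side holder [([0.715, 0.344, 0.041], 0.97), ([0.614, 0.131, 0.05], 0.83)]
side cup [([0.488, -0.244, 0.07], 0.63)]
side dish [([0.477, 0.29, 0.017], 0.58)]
```

View pics/top0.png

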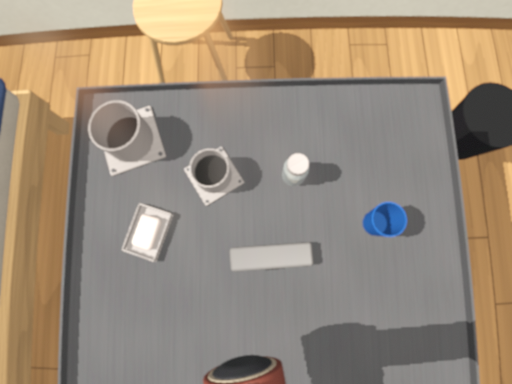

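View pics/side0.png

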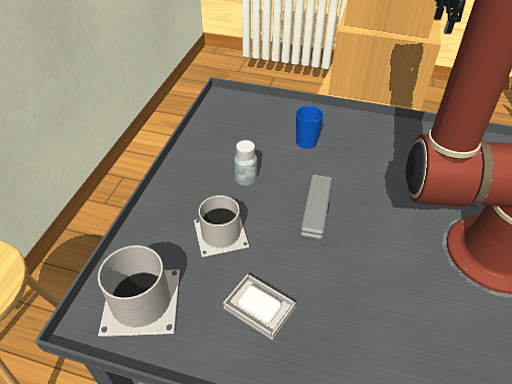

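The top view shows the jar at (296,168) and the blue cup at (386,219). The holder candidates are the large tube at (120,130) and the small tube at (211,170); by the description I take the small one. The side view agrees: jar (246,160), small tube (220,222), large tube (137,290). Next I'll measure these and check a crop.

```bash
python3 - <<'E'
from h import *
from scipy.optimize import least_squares
def circ(P,c0):
    f=lambda p:np.hypot(P[:,0]-p[0],P[:,1]-p[1])-p[2]
    r=least_squares(f,[*c0,.04],loss="soft_l1",f_scale=.002); return np.round(r.x,4)
for n in("top","side"):
    z=np.load(n+".npz"); W=world(n,z["d"]).reshape(-1,3)
    g=lambda c,r,a,b: W[(np.hypot(W[:,0]-c[0],W[:,1]-c[1])<r)&(W[:,2]>a)&(W[:,2]<b)]
    T=g((.5,0),.08,-.03,.03); print(n,"tray z",np.median(T[:,2]).round(4))
    J=g((.608,-.068),.06,.03,.2); print("jar zmax",np.percentile(J[:,2],[50,98]).round(4))
    C=J[J[:,2]>J[:,2].max()-.012]; print(" captop",len(C),np.median(C,0).round(4),C.min(0).round(4),C.max(0).round(4))
    C=J[(J[:,2]>.085)&(J[:,2]<.104)]; print(" capside",len(C),circ(C,(.608,-.068)) if len(C)>5 else "")
    for c in((.613,.127),(.716,.338)):
        H=g(c,.09,.07,.2); print(c,"rim",len(H),np.percentile(H[:,2],95).round(4),circ(H[H[:,2]>np.percentile(H[:,2],95)-.01],c),H.min(0).round(4),H.max(0).round(4))
    H=g((.613,.127),.035,.01,.08); print("inside z",np.percentile(H[:,2],[5,25,50]).round(4))
z=np.load("side.npz")["im"]; cv2.imwrite("pics/crop.png",cv2.resize(z[120:270,170:350,::-1],None,fx=4,fy=4,interpolation=cv2.INTER_CUBIC))
E
```

```text
top tray z -0.0
jar zmax [0.1082 0.112 ]
 captop 349 [ 0.6163 -0.0774  0.1099] [ 0.5941 -0.1009  0.1023] [ 0.6392 -0.0554  0.1143]
 capside 43 [ 0.6171 -0.0782  0.0228]
(0.613, 0.127) rim 288 0.0866 [0.6179 0.1195 0.0434] [0.5736 0.0751 0.07  ] [0.6617 0.1641 0.0879]
(0.716, 0.338) rim 1162 0.1148 [0.7155 0.3323 0.0582] [0.6557 0.2724 0.07  ] [0.7753 0.392  0.1168]
inside z [0.0445 0.046  0.0468]
side tray z -0.0023
jar zmax [0.0762 0.1093]
 captop 214 [ 0.6128 -0.072   0.107 ] [ 0.5918 -0.0984  0.0991] [ 0.6377 -0.052   0.111 ]
 capside 110 [ 0.6149 -0.0763  0.0217]
(0.613, 0.127) rim 414 0.0835 [0.6161 0.1216 0.0433] [0.5716 0.0763 0.07  ] [0.6608 0.167  0.0856]
(0.716, 0.338) rim 1964 0.1131 [0.7147 0.3357 0.0577] [0.6548 0.2756 0.07  ] [0.7746 0.3964 0.1158]
inside z [0.0422 0.0438 0.0447]
```

View pics/crop.png

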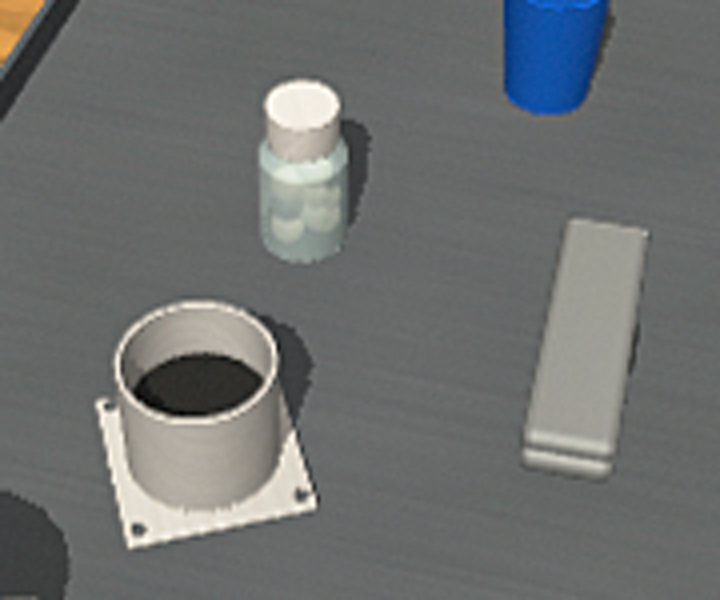

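Jar at about (0.6165, -0.077), cap top 0.110 and cap diameter about 45 mm, matching the description. The small tube is at (0.617, 0.1205), rim 0.085 and diameter about 88 mm, also matching. The large tube's rim is at 0.115. Moving now with the yaw kept.

```bash
python3 -m inch '[[[0.04,-0.027,0],[0,0,0],1],[[0.04,-0.027,0],[0,0,0],1],[[0.04,-0.027,0],[0,0,0],1],[[0.04,-0.027,0],[0,0,0],1],[[0.04,-0.027,0],[0,0,0],1],[[0.04,-0.027,0],[0,0,0],1],[[0.04,-0.027,0],[0,0,0],1],[[0.04,-0.027,0],[0,0,0],1]]'
python3 -m inch '[[[0.04,-0.027,0],[0,0,0],1],[[0.04,-0.027,0],[0,0,0],1],[[0.04,-0.027,0],[0,0,0],1],[[0.04,-0.027,0],[0,0,0],1],[[0.04,-0.027,0],[0,0,0],1],[[0,0,0.03],[0,0,0],1],[[0,0,0.03],[0,0,0],1],[[0,0,0],[0,0,0],1]]'
python3 - <<'E'
from h import *
from scipy.spatial.transform import Rotation as Q
s=manip.state(); q=s["tool_rot"]; R=Q.from_quat([*q[1:],q[0]]); print(s["joint_pos"],s["tool_pos"],R.as_matrix().round(3)); print(R.inv().apply(np.array([.6165,-.077,.107])-s["tool_pos"]).round(4))
E
```

```text
time: 1.3
tool_pos: [0.4245, -0.2988, 0.2567]
tool_rot: [0.0, 0.99, 0.144, 0.0]
contact_force: [0.5, 0.2, 0.8]
gripper_width: 1.001
grasp_force: 0.0
time: 2.1
tool_pos: [0.574, -0.1125, 0.191]
tool_rot: [-0.002, 0.989, 0.145, -0.004]
contact_force: [-0.6, 0.3, -1.0]
gripper_width: 1.001
grasp_force: 0.0
[-3.20726977e-01  1.26051734e-02  1.76497774e+00 -6.33001844e-05
  1.37359693e+00  9.59283091e-01] [ 0.57399358 -0.11250822  0.1909944 ] [[ 0.958  0.287 -0.009]
 [ 0.287 -0.958  0.003]
 [-0.008 -0.005 -1.   ]]
[ 0.0516 -0.0214  0.0837]
```

```bash
python3 -m inch '[[[0.025,-0.01,0],[0,0,0],1],[[0.025,-0.01,0],[0,0,0],1],[[0,0,0],[0,0,0],1],[[0,0,0],[0,0,0],1]]'
python3 - <<'E'
from h import *
from scipy.spatial.transform import Rotation as Q
s=manip.state(); q=s["tool_rot"]; R=Q.from_quat([*q[1:],q[0]]); print(s["tool_pos"],R.as_matrix().round(4)); print(R.inv().apply(np.array([.6165,-.077,.107])-s["tool_pos"]).round(4))
im,d=manip.grab_frame("side"); cv2.imwrite("pics/s1.png",cv2.resize(im[20:270,120:370,::-1],None,fx=2.2,fy=2.2))
E
```

```text
time: 2.5
tool_pos: [0.6193, -0.0808, 0.1977]
tool_rot: [0.0, 0.99, 0.145, 0.001]
contact_force: [0.7, 0.1, 0.4]
gripper_width: 0.998
grasp_force: 0.0
[ 0.61926842 -0.08083914  0.19773187] [[ 9.582e-01  2.860e-01  1.300e-03]
 [ 2.860e-01 -9.582e-01 -7.000e-04]
 [ 1.000e-03  1.100e-03 -1.000e+00]]
[-0.0016 -0.0046  0.0907]
```

View pics/s1.png

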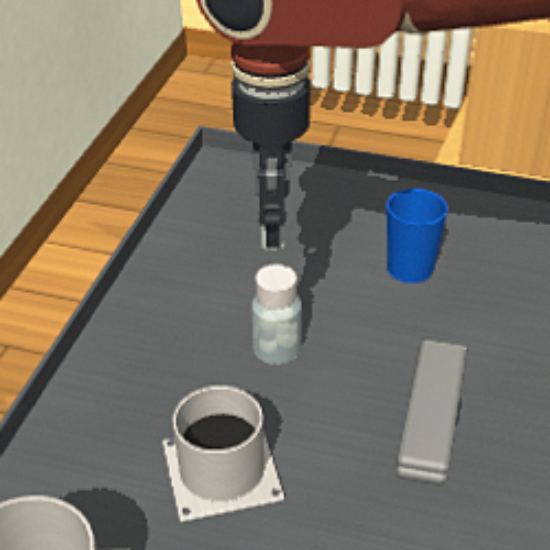

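The open gripper, seen edge-on with its tip at crop (270,240), stands over the jar cap at (277,285). Correcting and descending.

```bash
python3 -m inch '[[[-0.0015,-0.0045,0.03],[0,0,0],1],[[0,0,0.03],[0,0,0],1],[[0,0,0.02],[0,0,0],1],[[0,0,0.01],[0,0,0],1],[[0,0,0],[0,0,0],1],[[0,0,0],[0,0,0],1]]'
```

```text
time: 3.15
tool_pos: [0.6166, -0.0772, 0.1076]
tool_rot: [0.0, 0.99, 0.144, 0.001]
contact_force: [-0.3, -0.0, 0.7]
gripper_width: 1.003
grasp_force: 0.0
```

```bash
python3 -m inch '[[[0,0,0],[0,0,0],0],[[0,0,0],[0,0,0],0],[[0,0,0],[0,0,0],0],[[0,0,0],[0,0,0],0],[[0,0,0],[0,0,0],0],[[0,0,0],[0,0,0],0],[[0,0,0],[0,0,0],0],[[0,0,0],[0,0,0],0]]'
python3 -m inch '[[[0,0,-0.005],[0,0,0],0],[[0,0,-0.02],[0,0,0],0],[[0,0,-0.025],[0,0,0],0],[[0,0,-0.03],[0,0,0],0],[[0,0,-0.03],[0,0,0],0],[[0,0,0],[0,0,0],0],[[0,0,0],[0,0,0],0],[[0,0,0],[0,0,0],0]]'
python3 - <<'E'
from h import *
s=manip.state();print(s["contact_force"],s["ft_torque"])
im,d=manip.grab_frame("side"); cv2.imwrite("pics/s2.png",cv2.resize(im[20:270,120:370,::-1],None,fx=2.2,fy=2.2))
E
```

```text
time: 3.95
tool_pos: [0.6171, -0.077, 0.1079]
tool_rot: [0.001, 0.99, 0.144, 0.001]
contact_force: [0.1, -2.1, 5.7]
gripper_width: 0.521
grasp_force: 61.4
time: 4.75
tool_pos: [0.6146, -0.0762, 0.2129]
tool_rot: [-0.001, 0.99, 0.144, -0.002]
contact_force: [0.1, -0.4, -3.3]
gripper_width: 0.52
grasp_force: 61.8
[ 0.09070539 -0.36089079 -3.34011206] [ 0.04572632  0.00702281 -0.0141331 ]
```

View pics/s2.png

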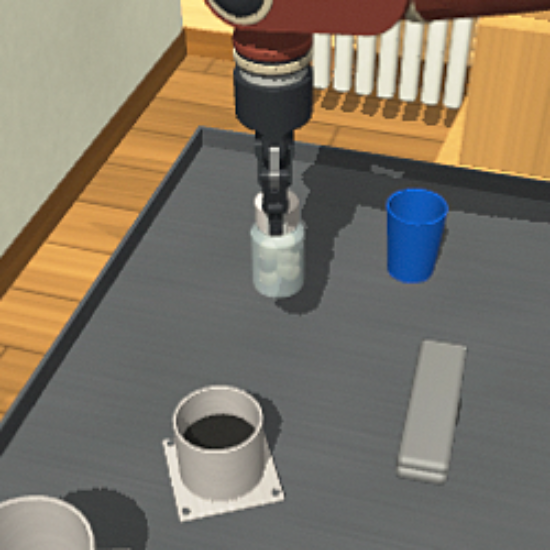

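Jar is hanging upright in the grip (crop (277,250)), weight about 3.3 N. Carrying it over the holder.

```bash
python3 -m inch '[[[0.005,-0.015,-0.01],[0,0,0],0],[[0.01,-0.034,-0.005],[0,0,0],0],[[0.012,-0.04,0],[0,0,0],0],[[0.012,-0.04,0],[0,0,0],0],[[0.01,-0.034,0],[0,0,0],0],[[0.005,-0.018,0],[0,0,0],0],[[0.0025,-0.008,0],[0,0,0],0],[[0,0,0],[0,0,0],0]]'
python3 -m inch '[[[0,0,0],[0,0,0],0],[[0,0,0],[0,0,0],0]]'
python3 - <<'E'
from h import *
from scipy.spatial.transform import Rotation as Q
s=manip.state(); q=s["tool_rot"]; R=Q.from_quat([*q[1:],q[0]]); print(R.as_matrix()[:,2].round(4),R.inv().apply(np.array([.617,.1205,.2])-s["tool_pos"]).round(4))
im,d=manip.grab_frame("side"); cv2.imwrite("pics/s3.png",cv2.resize(im[50:300,100:350,::-1],None,fx=2.2,fy=2.2))
W=world("side",d).reshape(-1,3); J=W[(np.hypot(W[:,0]-.617,W[:,1]-.12)<.05)&(W[:,2]>.1)&(W[:,2]<.17)]
f=lambda p:np.hypot(J[:,0]-p[0],J[:,1]-p[1])-.029
from scipy.optimize import least_squares
print(len(J),J[:,2].min(),least_squares(f,[.617,.12],loss="soft_l1",f_scale=.002).x)
E
```

```text
time: 5.6
tool_pos: [0.6158, 0.1219, 0.2308]
tool_rot: [-0.0, 0.989, 0.145, -0.001]
contact_force: [-0.2, -0.4, -3.1]
gripper_width: 0.521
grasp_force: 62.2
time: 5.8
tool_pos: [0.6163, 0.1196, 0.2312]
tool_rot: [0.0, 0.99, 0.144, -0.0]
contact_force: [-0.3, -0.8, -3.2]
gripper_width: 0.525
grasp_force: 62.2
[-3.e-04 -4.e-04 -1.e+00] [ 0.001  -0.0007  0.0312]
426 0.12069253853170843 [0.61438715 0.11927856]
```

View pics/s3.png

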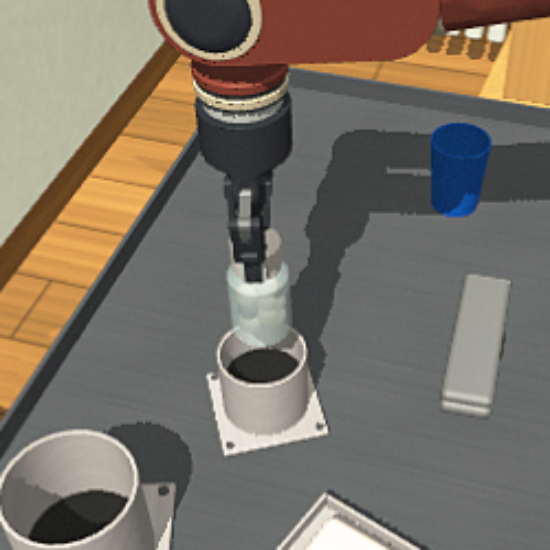

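The jar (crop (260,300)) hangs over the small tube (262,370), centred within about 3 mm. Descending to just above the highest possible floor, then feeling.

```bash
python3 -m inch '[[[0.001,-0.001,0.01],[0,0,0],0],[[0,0,0.015],[0,0,0],0],[[0,0,0.015],[0,0,0],0],[[0,0,0.01],[0,0,0],0],[[0,0,0.006],[0,0,0],0],[[0,0,0.003],[0,0,0],0],[[0,0,0],[0,0,0],0],[[0,0,0],[0,0,0],0]]'
python3 -m inch '[[[0,0,0.002],[0,0,0],0],[[0,0,0.002],[0,0,0],0],[[0,0,0.002],[0,0,0],0],[[0,0,0],[0,0,0],0]]'
python3 -m inch '[[[0,0,0.002],[0,0,0],0],[[0,0,0.002],[0,0,0],0],[[0,0,0],[0,0,0],0]]'
```

```text
time: 6.65
tool_pos: [0.6173, 0.122, 0.173]
tool_rot: [0.0, 0.99, 0.144, 0.001]
contact_force: [-0.6, 0.5, -2.7]
gripper_width: 0.517
grasp_force: 62.2
time: 7.05
tool_pos: [0.6166, 0.1219, 0.1659]
tool_rot: [-0.0, 0.99, 0.144, -0.0]
contact_force: [0.7, 0.7, -3.9]
gripper_width: 0.518
grasp_force: 62.2
time: 7.35
tool_pos: [0.6166, 0.1218, 0.1618]
tool_rot: [-0.0, 0.99, 0.144, -0.0]
contact_force: [-0.1, 0.4, -2.6]
gripper_width: 0.519
grasp_force: 62.2
```

```bash
python3 -m inch '[[[0,0,0.002],[0,0,0],0],[[0,0,0.002],[0,0,0],0],[[0,0,0],[0,0,0],0]]'
python3 -m inch '[[[0,0,0.002],[0,0,0],0],[[0,0,0],[0,0,0],0]]'
python3 -m inch '[[[0,0,0.002],[0,0,0],0],[[0,0,0],[0,0,0],0]]'
```

```text
time: 7.65
tool_pos: [0.6166, 0.1219, 0.1578]
tool_rot: [-0.0, 0.99, 0.144, -0.0]
contact_force: [-0.0, -1.0, -3.5]
gripper_width: 0.519
grasp_force: 62.2
time: 7.85
tool_pos: [0.6167, 0.1219, 0.156]
tool_rot: [0.0, 0.99, 0.144, -0.0]
contact_force: [-0.4, -1.2, -2.4]
gripper_width: 0.52
grasp_force: 62.2
time: 8.05
tool_pos: [0.617, 0.1219, 0.1543]
tool_rot: [0.0, 0.99, 0.144, 0.0]
contact_force: [0.6, -0.5, -2.4]
gripper_width: 0.517
grasp_force: 62.2
```

```bash
python3 -m inch '[[[0,0,0.001],[0,0,0],0],[[0,0,0],[0,0,0],0],[[0,0,0],[0,0,0],0]]'
python3 -m inch '[[[0,0,0.001],[0,0,0],0],[[0,0,0],[0,0,0],0],[[0,0,0],[0,0,0],0]]'
```

```text
time: 8.35
tool_pos: [0.6171, 0.1219, 0.1538]
tool_rot: [0.0, 0.99, 0.144, 0.0]
contact_force: [0.8, -0.6, -1.3]
gripper_width: 0.518
grasp_force: 62.2
time: 8.65
tool_pos: [0.6172, 0.1219, 0.1529]
tool_rot: [0.0, 0.99, 0.144, 0.0]
contact_force: [0.2, -0.3, 1.0]
gripper_width: 0.52
grasp_force: 62.5
```

Contact began at TCP z of about 0.154, and the force rises by about 2.4 N/mm as the rubber should. That puts the floor near 46 mm, in line with the depth image. One more mm to be sure, then release.

```bash
python3 -m inch '[[[0,0,0.001],[0,0,0],0],[[0,0,0],[0,0,0],0],[[0,0,0],[0,0,0],0]]'
```

```text
time: 8.95
tool_pos: [0.6172, 0.1219, 0.1519]
tool_rot: [0.0, 0.99, 0.144, 0.0]
contact_force: [-0.9, -0.5, 3.6]
gripper_width: 0.519
grasp_force: 62.8
```

```bash
python3 -m inch '[[[0,0,-0.001],[0,0,0],0],[[0,0,0],[0,0,0],0.6],[[0,0,0],[0,0,0],0.7],[[0,0,0],[0,0,0],0.85],[[0,0,0],[0,0,0],1],[[0,0,0],[0,0,0],1],[[0,0,0],[0,0,0],1],[[0,0,0],[0,0,0],1]]'
python3 - <<'E'
from h import *
im,d=manip.grab_frame("side"); cv2.imwrite("pics/s4.png",cv2.resize(im[50:300,100:350,::-1],None,fx=2.2,fy=2.2))
E
```

```text
time: 9.75
tool_pos: [0.6169, 0.1219, 0.1523]
tool_rot: [0.0, 0.99, 0.144, 0.0]
contact_force: [0.8, -0.6, -0.4]
gripper_width: 0.998
grasp_force: 0.0
```

View pics/s4.png

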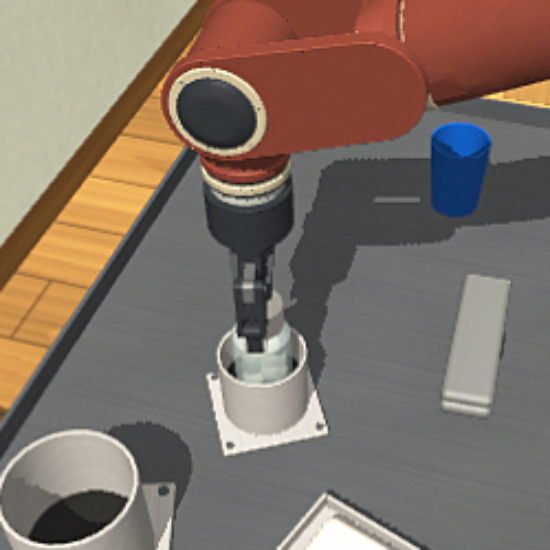

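The gripper is open and the jar stands in the holder (crop (265,345)). Backing straight up.

```bash
python3 -m inch '[[[0,0,-0.01],[0,0,0],1],[[0,0,-0.02],[0,0,0],1],[[0,0,-0.03],[0,0,0],1],[[0,0,-0.04],[0,0,0],1],[[0,0,-0.03],[0,0,0],1],[[0,0,0],[0,0,0],1],[[0,0,0],[0,0,0],1],[[0,0,0],[0,0,0],1]]'
python3 - <<'E'
from h import *
im,d=manip.grab_frame("side"); cv2.imwrite("pics/s5.png",cv2.resize(im[50:300,100:350,::-1],None,fx=2.2,fy=2.2))
W=world("side",d).reshape(-1,3); J=W[(np.hypot(W[:,0]-.617,W[:,1]-.12)<.04)&(W[:,2]>.12)&(W[:,2]<.18)]
print(len(J),np.percentile(J[:,2],[95,100]),J.min(0),J.max(0))
E
```

```text
time: 10.6
tool_pos: [0.6162, 0.1218, 0.2809]
tool_rot: [-0.0, 0.99, 0.144, -0.001]
contact_force: [-0.3, 0.0, -0.0]
gripper_width: 1.001
grasp_force: 0.0
516 [0.15478867 0.15668591] [0.59078614 0.0986187  0.12004034] [0.63779218 0.14753875 0.15668591]
```

View pics/s5.png

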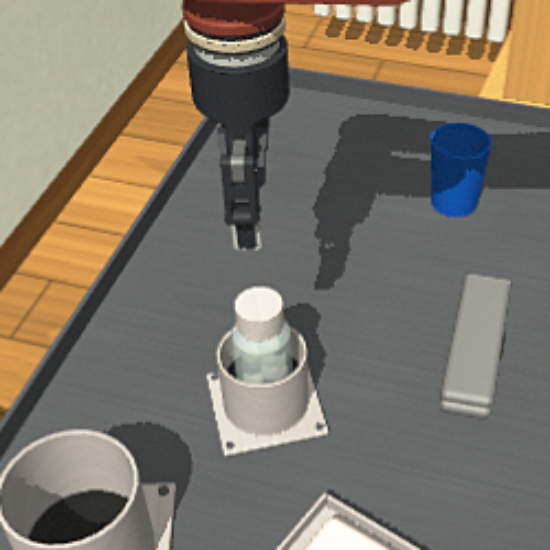

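The jar stands upright in the small holder (cap at crop (260,312), top at z of about 0.155). The gripper is clear, and the cup and dish are where they were.

```bash
python3 -c "from plant import manip; print(manip.job_done())"
```

```text
the job is handed in; nothing more can be done
None
```

The jar is standing upright on the small steel holder's floor, felt at about 46 mm above the tray and released only after that; the cup and dish were left alone, and the job was handed in at about 10.7 s.

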